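Put the instruments back in their shadow tray

ROBOT

A 6-joint arm with a two-finger parallel gripper is mounted at the origin on a cart in front of the work surface, level with it; the furniture and walls round the work are solid. World frame = base frame: x ahead of the robot, y to its left, z up, the work surface at z = 0. Lengths are in m, angles in rad, forces in N, time in s.
With the tool pointing down it reaches from about 0.35 to 0.725 m from the base axis. Payload 4.3 kg.
Tool frame: the origin (TCP) lies at the very end of the fingers, on their centre line; the grasp point (between the pads) lies bot.tcp_to_grasp behind it (bot.tcp_to_grasp is the distance from the TCP to the grasp point, in m); z points along the fingers, y is the direction in which the jaws open and shut (so a half turn about z gives the same grasp; the last joint's range is limited). The gripper opens to 85 mm and grips with 20 to 120 N. Pads are 22 mm wide; open, the fingers measure 114 mm over their backs; the gripper's body (76 mm by 85 mm) begins 54 mm behind the grasp point. The pads swing forward as they close: fully open they stand 13 mm farther back than shut.
Start: joints at [1.056, 0.377, 0.081, 1.274, 0, 1.46], TCP at [0.226, 0.529, 0.231] pointing down, gripper open.
Joint ranges: [-2.72, 2.72], [-0.84, 1.66], [-1.02, 1.22], [-1.77, 2.12], [-1.37, 1.28], [-3.14, 3.14]. Speed limits (rad/s): [2.57, 2.57, 3.14, 3.14, 3.14, 3.14].

INTERFACE

Orientations are given as [roll, pitch, yaw] about the fixed x, y, z axes, in that order (R = Rz(yaw) Ry(pitch) Rx(roll)).
In Python, from bench import bot gives the robot as it stands. The module is installed in compiled form; this text tells all that it offers.
- The arm moves only by the tool move_arm, never from a script. Its arguments are lists of equal length, an entry for each row: "dp": the shift along the tool's x, y, z in m, a list of three; "delta_rot": the turn, a rotation vector about the tool's x, y, z in rad, a list of three; "gripper": the closure, from 0 (fully open) to 1 (shut). A call has 1 to 12 rows; each row is the pose to reach, as a shift and turn from the pose measured when the call began, along the tool's axes at that moment; what a row does not reach only later rows make up. A row lasts 1/10 s, in which the tool goes at most 50 mm and 8.59 degrees, less where a joint would pass 70% of its speed; a pose out of reach is approached as far as the arm can. A call with a gripper value outside its range is refused whole. The fingers move at their own pace and stop on an object; "force" is the grip in N (left out, the last holds). Time passes only in rows, so rows that repeat a pose let the fingers close. It gives the time, the measured TCP pose, the force and the opening at its end, in the units of the state.
- bot.read_state(): the state, without advancing time (a new reading comes with each control period).
- bot.camera(name): name is "side" or "top" or "wrist"; returns a dict with "image" (384x512x3 uint8, blue, green, red), "fx", "fy", "cx", "cy" (pixels), "world_from_camera" (4x4, takes a point from camera to world coordinates); the wrist camera has in their place "mount" (4x4, takes a point from camera to tool coordinates, whose origin is the TCP and whose axes are the flange's). Camera axes: x right, y down, z forward; pixel columns grow to the right and rows downward; lengths in m; the calibration is good to about 2 mm. A picture is of the moment at which its call begins: read the wrist's pose just before it. There is no depth.
- bot.job_done(): hands the job in, once; it reports no verdict.
The state is a dict: "time_s": time; "joint_pos": joint angles; "joint_velocities": joint speeds; "joint_efforts": joint torques, N m; "tool_pos": TCP position; "tcp_rot": TCP orientation; "contact_force": force on the tool from outside, world axes, zero at the start; "torque": the same for the moment, N m; "gripper_width": opening from 0.0 (shut) to 1.0 (fully open).
Only numpy, scipy, OpenCV 4.12 (cv2) and the standard library are available. Lean on these libraries where they do the work, as an engineer would, in place of code of your own. Each camera call takes 0.05 s, during which the arm holds its last target. There are 200 camera calls.

TASK

Put the three instruments (digital caliper, forceps, spatula) away in the yellow-and-grey shadow tray: each lies flat, right down in its own cut-out, the way round that the cut-out allows. One of them has been left lying across the top of the tray. Lower them in gently, without dropping or forcing them, and leave everything else on the bench where it stands.

Things in the scene. Friction and masses are not known exactly. Their poses are not given: they have to be found in the camera images.
- tray: Shadow tray, fixed: yellow base plate 208 (x) x 180 (y) mm, 8 mm thick; on it two dark grey banks to z = 18 mm, 200 mm long, from |y| = 24 to 86 mm. Between them an open finger trough 48 mm wide runs along x. The cut-outs run along y across it, 10 mm deep down to the yellow plate, with 2.5 mm of play all round: forceps at x = -72, spatula at -15, caliper at +42 mm. Origin: centre of underside.
- home_forceps (a point): Where the origin of the forceps lies when they are home, on the floor of their cut-out, at the middle of the finger trough; axes as the tray's. Home, the forceps' own x, y, z axes are parallel to the tray's.
- home_spatula (a point): The same for the spatula: home, its axes are parallel to the tray's.
- home_caliper (a point): The same for the caliper: home, its axes are parallel to the tray's.
- home_forceps_end (a point): Where point forceps_end lies when the forceps are home (60 mm from home_forceps towards the tray's -y).
- home_spatula_end (a point): Where point spatula_end lies when the spatula is home (60 mm from home_spatula towards the tray's +y).
- home_caliper_end (a point): Where point caliper_end lies when the caliper is home (45 mm from home_caliper towards the tray's +y).
- forceps: Steel forceps lying flat on the bench, 138 mm along y, 14 mm wide, 9 mm high, with an orange tip guard (24 mm wide, 10 mm high) over the tips from y = -73 to -45 mm; 33 g. Origin: on the underside at mid-length; balance point about 15 mm from it towards -y. Take them at the origin across the width (x): that place comes over the finger trough.
- forceps_end (a point): In the tip guard, 60 mm from the forceps' origin along its -y, on the underside.
- spatula: Flat spatula, 146 mm along y: blue handle (y = -73 to 20 mm, 15 mm wide, 9 mm high), neck, steel blade (y = 32 to 73 mm, 34 mm wide, 3 mm thick); about 60 g. Starts lying flat on top of the tray, aslant over the cut-outs. Origin: on the underside at mid-length, balance point within 20 mm of it. Take it at the origin across the handle (x): that place comes over the finger trough.
- spatula_end (a point): In the blade, 60 mm from the spatula's origin along its +y, on the underside.
- caliper: Digital caliper lying on the bench, 132 mm along y: black head (|x| < 14 mm, y = -20 to 34 mm, 11 mm high), steel beam 14 x 4 mm from y = -76 to 56 mm, shut jaws at y = 34 to 56 mm reaching to x = +43 and -20 mm; beam and jaws 2 mm off the bench; about 140 g. Origin: under the head. Take it there across the head's 28 mm (x): that place comes over the finger trough. Balances within 20 mm of it.
- caliper_end (a point): In the jaws, 45 mm from the caliper's origin along its +y, at the height of the underside of the head.
- beaker: Small glass beaker, 52 mm wide, 61 mm high, standing between the tray and the bench to the right of it. Origin: centre of the underside. A bystander, not to be moved.
- timer: White bench timer lying flat, 72 x 66 x 18 mm. Origin: centre of the underside. A bystander, not to be moved.
- petri_a: Petri dish, 61 mm wide, 15 mm high, behind the tray. Origin: centre of the underside. A bystander, not to be moved.
- petri_b: Petri dish, 61 mm wide, 15 mm high, behind the tray. Origin: centre of the underside. A bystander, not to be moved.
- reagent: Reagent bottle with red cap, 64 mm wide, 180 mm high, on the white board (15 mm thick) left of the tray. Origin: centre of the underside. A bystander, not to be moved.
- saline: White bottle with green cap, 56 mm wide, 168 mm high, on the white board. Origin: centre of the underside. A bystander, not to be moved.
- tube: Sample tube with red cap lying on the white board, 82 mm long, 21 mm high. Origin: on the board under its middle. A bystander, not to be moved.
- marker: Blue marker pen lying at the left of the bench, 130 mm long, 14 mm thick. Origin: on the underside, middle of its length. A bystander, not to be moved.

How it is judged:
At the end, for the whole second after the job is handed in: Each of the three instruments lies in its own cut-out: its origin within 6 mm of its home site and its end site within 6 mm of the matching home end site (so right way round and down on the floor of the cut-out), tilted less than 0.05 rad, at rest (distance between forceps and home_forceps below 0.006 m and distance between forceps_end and home_forceps_end below 0.006 m and angle between each of forceps, spatula, caliper's own z axis and vertical below 0.05 rad and linear speed of each of forceps, spatula, caliper below 0.02 m/s and distance between spatula and home_spatula below 0.006 m and distance between spatula_end and home_spatula_end below 0.006 m and distance between caliper and home_caliper below 0.006 m and distance between caliper_end and home_caliper_end below 0.006 m); the robot touches nothing.
It fails at once if one of the bystanders (beaker, timer, petri dishes, bottles, sample tube, marker) is shifted by more than 30 mm or knocked over (distance of any of beaker, timer, petri_a, petri_b, reagent, saline, tube, marker from where it was at the start of the episode above 0.03 m).
It fails at once if an instrument is dropped into the tray: it moves faster than 0.6 m/s within 30 mm of its home ((distance between forceps and home_forceps below 0.03 m and linear speed of forceps above 0.6 m/s) or (distance between spatula and home_spatula below 0.03 m and linear speed of spatula above 0.6 m/s) or (distance between caliper and home_caliper below 0.03 m and linear speed of caliper above 0.6 m/s)).
It fails at once if an instrument is pressed on the tray with over 40 N (contact force between any of forceps, spatula, caliper and tray above 40 N).
It also fails if it takes over 69 s, if anything falls off the work surface, if the arm or the gripper's body presses on something with over 40 N, if the wrist force passes 120 N, or if a joint passes its speed limit or range.

## Working session

There is one attempt and no reset: what is moved stays moved. The work goes in short steps, Python scripts to look and compute and a tool call to move; the robot and the scene stay as the last step left them, time stands still between calls to the robot, and variables do not carry over. Pictures are saved under pics/ and viewed, about 8 in all and at most 12, crops included, and the job is handed in when it is done.

Besides the shell and the picture viewer there is one more tool, called by a JSON object that holds its "op" and its "data". move_arm: Moves the arm, as the interface text tells. Its arguments: {"type":"object","properties":{"dp":{"type":"array","items":{"type":"array","items":{"type":"number"}}},"delta_rot":{"type":"array","items":{"type":"array","items":{"type":"number"}}},"gripper":{"type":"array","items":{"type":"number"}},"force":{"type":"number"}},"required":["dp","delta_rot","gripper"]}

```bash
mkdir -p pics
python3 - <<'E'
from bench import bot
import cv2,numpy as np,pickle
s=bot.read_state();print(s,bot.tcp_to_grasp)
d={n:bot.camera(n) for n in("top","side")}
pickle.dump(d,open('c0.pkl','wb'))
for n in d:
  c=d[n];print(n,c['fx'],c['fy'],c['cx'],c['cy'],np.round(c['world_from_camera'],4).tolist());cv2.imwrite(f'pics/{n}0.png',c['image'])
E
```

```text
{'time_s': 0.0, 'joint_pos': array([ 1.05569375e+00,  3.78087058e-01,  7.96163682e-02,  1.27439868e+00,
       -2.56314899e-05,  1.46048775e+00]), 'joint_velocities': array([-1.54608812e-04, -6.37524798e-05, -1.42687601e-03,  2.01179456e-04,
       -4.86656320e-04, -5.72391915e-04]), 'joint_efforts': array([ 1.07567223e-03, -4.63608277e+01,  2.69873017e+01,  2.10685300e-02,
        1.48916815e-04,  1.77254418e-05]), 'tool_pos': array([0.22613   , 0.52794796, 0.23034349]), 'tcp_rot': array([-3.13952939e+00, -2.02735345e-04,  2.73679847e+00]), 'contact_force': array([-0.34633672, -0.47120492, -0.71830113]), 'torque': array([-0.00741744, -0.00361655, -0.00551528]), 'gripper_width': 0.9983374114916646} 0.0187
top 351.1672266742157 351.1672266742157 254.91667325023704 193.56773958897452 [[-0.0068, -0.9931, 0.1173, 0.3886], [-0.9999, 0.0081, 0.0104, 0.0901], [-0.0112, -0.1172, -0.993, 1.3465], [0.0, 0.0, 0.0, 1.0]]
side 431.61737662975025 431.61737662975025 254.71651550226326 195.6996611271683 [[-0.9992, -0.0026, -0.0406, 0.5986], [0.0339, 0.5015, -0.8645, 1.3286], [0.0226, -0.8651, -0.501, 0.7756], [0.0, 0.0, 0.0, 1.0]]
```

View pics/top0.png

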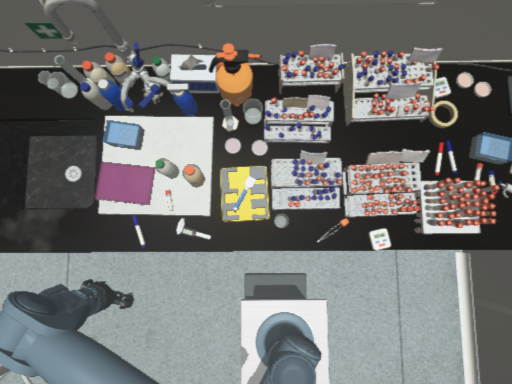

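View pics/side0.png

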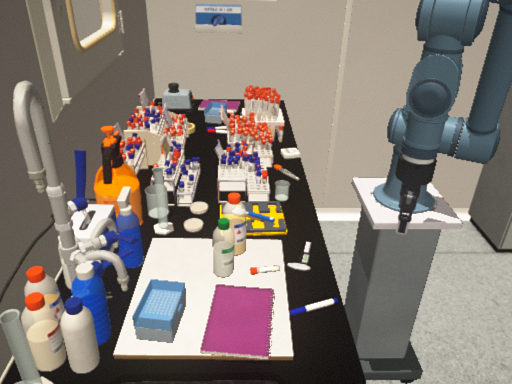

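The top view shows the tray at about (245,193) with the blue spatula slanted on it. The caliper is at about (193,230), the forceps at about (333,231), the timer at (380,239) and the beaker at (281,221). The side view agrees. Next I'll get coarse world positions.

```bash
cat > h.py <<'E'
import numpy as np,cv2,pickle
from scipy.spatial.transform import Rotation as R
def T(s):
    M=np.eye(4);M[:3,:3]=R.from_euler('xyz',s['tcp_rot']).as_matrix();M[:3,3]=s['tool_pos'];return M
def ray(c,uv,z):
    W=c['W'] if 'W' in c else c['world_from_camera']
    uv=np.atleast_2d(uv).astype(float)
    d=np.c_[(uv[:,0]-c['cx'])/c['fx'],(uv[:,1]-c['cy'])/c['fy'],np.ones(len(uv))]@W[:3,:3].T
    o=W[:3,3];return o+d*((z-o[2])/d[:,2])[:,None]
def wrist(bot,name):
    s=bot.read_state();c=bot.camera('wrist');c['W']=T(s)@c['mount'];c['s']=s
    cv2.imwrite(f'pics/{name}.png',c['image']);pickle.dump(c,open(name+'.pkl','wb'));return c
def to_tool(s,p,yaw):
    """shift in tool axes to world TCP p, and rotvec in tool axes to tool-down with given yaw (mod pi)"""
    M=T(s);R0=M[:3,:3]
    best=min((R.from_matrix(R0.T@R.from_euler('xyz',[np.pi,0,yaw+k*np.pi]).as_matrix()).as_rotvec() for k in(0,1)),key=np.linalg.norm)
    return np.round(R0.T@(np.array(p)-M[:3,3]),4),np.round(best,4)
E
python3 - <<'E'
from h import *
d=pickle.load(open('c0.pkl','rb'));c=d['top']
im=c['image']
pts=dict(tray=(245,193),cal=(193,230),calhead=(182,227),calend=(209,236),forc=(333,231),forcO=(346,222),forcT=(320,241),beak=(281,221),timer=(380,239),spb=(249,183),sph=(238,207))
for k,v in pts.items():print(k,ray(c,v,.01).round(3)[0])
hsv=cv2.cvtColor(im,cv2.COLOR_BGR2HSV)
m=cv2.inRange(hsv,(20,100,100),(35,255,255));m[:, :200]=0;m[:,290:]=0;m[:160]=0;m[230:]=0
p=cv2.findNonZero(m);r=cv2.minAreaRect(p);print(r);print(ray(c,cv2.boxPoints(r),.008).round(3), ray(c,r[0],.008))
a=cv2.resize(im[150:260,150:405],None,fx=3,fy=3,interpolation=cv2.INTER_CUBIC);cv2.imwrite('pics/topcrop.png',a)
w=pickle
from bench import bot
w=bot.camera('wrist');print(w['fx'],w['cx'],w['cy'],np.round(w['mount'],4).tolist())
E
```

```text
tray [0.549 0.142 0.01 ]
cal [0.409 0.34  0.01 ]
calhead [0.421 0.382 0.01 ]
calend [0.386 0.279 0.01 ]
forc [ 0.402 -0.19   0.01 ]
forcO [ 0.435 -0.24   0.01 ]
forcT [ 0.365 -0.14   0.01 ]
beak [0.441 0.006 0.01 ]
timer [ 0.371 -0.365  0.01 ]
spb [0.588 0.127 0.01 ]
sph [0.495 0.169 0.01 ]
((244.30502319335938, 193.3206024169922), (55.11883544921875, 48.041648864746094), 87.61405944824219)
[[0.652 0.242 0.008]
 [0.659 0.056 0.008]
 [0.446 0.049 0.008]
 [0.439 0.232 0.008]] [[0.5479822  0.14481165 0.008     ]]
309.2843436461254 258.12602918949636 189.76384471846893 [[0.0006, -0.9444, -0.3287, 0.0849], [1.0, 0.0006, 0.0002, 0.0005], [0.0, -0.3287, 0.9444, -0.1415], [0.0, 0.0, 0.0, 1.0]]
```

View pics/topcrop.png

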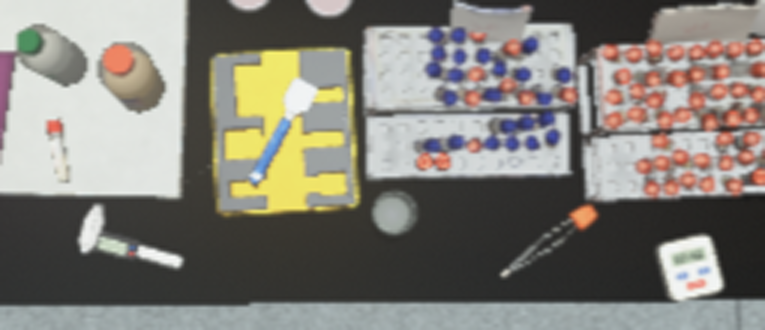

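The tray's +x runs roughly along world +x, with a yaw of about +2°. The jaw and beam shapes fix which way round each instrument goes. I'll move over the tray for a close wrist view, keeping the yaw, which already suits grasping the spatula.

Run:
```python
from h import *
from bench import bot
s=bot.read_state();print(to_tool(s,(.53,.15,.22),2.737))
```

```text
(array([-0.4282, -0.2279,  0.0109]), array([-0.0015, -0.0002, -0.0002]))
```

{"op": "move_arm", "data": {"dp": [[-0.428,-0.228,0.011],[-0.428,-0.228,0.011],[-0.428,-0.228,0.011],[-0.428,-0.228,0.011],[-0.428,-0.228,0.011],[-0.428,-0.228,0.011],[-0.428,-0.228,0.011],[-0.428,-0.228,0.011],[-0.428,-0.228,0.011],[-0.428,-0.228,0.011],[-0.428,-0.228,0.011],[-0.428,-0.228,0.011]], "delta_rot": [[0,0,0],[0,0,0],[0,0,0],[0,0,0],[0,0,0],[0,0,0],[0,0,0],[0,0,0],[0,0,0],[0,0,0],[0,0,0],[0,0,0]], "gripper": [0.5,0.5,0.5,0.5,0.5,0.5,0.5,0.5,0.5,0.5,0.5,0.5]}}

```text
time_s: 1.35
tool_pos: [0.5297, 0.1494, 0.2193]
tcp_rot: [-3.14, -0.002, 2.735]
contact_force: [-0.2, 1.2, 0.2]
gripper_width: 0.501
```

Run:
```python
from h import *
from bench import bot
c=wrist(bot,'w1');print(c['s']['time_s'],c['s']['tool_pos'],c['s']['tcp_rot'],c['s']['gripper_width'])
```

```text
1.35 [0.52969124 0.14941198 0.21930778] [-3.13979578e+00 -1.60314543e-03  2.73505328e+00] 0.5010591522443216
```

View pics/w1.png

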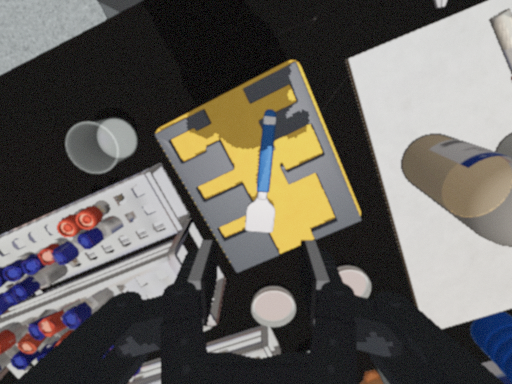

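The wrist view shows the tray with corners near (297,62), (157,130), (237,272) and (361,213). The spatula handle runs from (270,113) to (264,192), with the blade around (260,215). The wide caliper recess is at lower right, towards world +x and +y, which confirms the tray orientation. Now the measurements.

```bash
cat > m1.py <<'E'
from h import *
c=pickle.load(open('w1.pkl','rb'));im=c['image'];hsv=cv2.cvtColor(im,cv2.COLOR_BGR2HSV)
roi=np.zeros(im.shape[:2],np.uint8);cv2.fillPoly(roi,[np.array([(297,50),(145,130),(237,285),(375,215)])],255)
def rect(m,z,hw=None):
    m=cv2.morphologyEx(m&roi,cv2.MORPH_OPEN,np.ones((2,2)))
    ys,xs=np.nonzero(m);P=ray(c,np.c_[xs,ys],z)[:,:2].astype(np.float32)
    r=cv2.minAreaRect(P*1000);print(len(P),np.round(r[0],1),np.round(r[1],1),round(r[2],2));return P,m
y=cv2.inRange(hsv,(15,90,40),(35,255,255));P,my=rect(y,.008);print(np.percentile(P,[0,.5,99.5,100],axis=0))
b=cv2.inRange(hsv,(98,110,40),(125,255,255));B,mb=rect(b,.025)
ct=B.mean(0);d=np.linalg.svd(B-ct,full_matrices=False)[2][0];print('handle',ct,d)
w=cv2.inRange(hsv,(0,0,150),(180,60,255));w[:180]=0;w[240:]=0;w[:,:240]=0;w[:,285:]=0
Wp,mw=rect(w,.021);print('blade mean',Wp.mean(0))
q=np.r_[B,Wp];cc=q.mean(0);dd=Wp.mean(0)-B.mean(0);dd/=np.linalg.norm(dd);t=(q-B.mean(0))@dd;print('dir',dd,np.degrees(np.arctan2(-dd[0],dd[1])),'ext',t.min(),t.max(),'mid',B.mean(0)+dd*(t.min()+t.max())/2)
o=im.copy();o[my>0]=(0,255,255);o[mb>0]=(255,0,0);o[mw>0]=(0,0,255);cv2.imwrite('pics/m1.png',cv2.resize(o[50:290,140:380],None,fx=2.5,fy=2.5))
E
python3 m1.py
```

```text
12931 [552.7 148.4] [211.6 178.9] 2.86
[[0.44405633 0.05398685]
 [0.44610011 0.06712248]
 [0.65524493 0.23939745]
 [0.6596207  0.24214333]]
798 [523.2 163.2] [13.  90.4] 61.12
handle [0.5260368  0.16158152] [ 0.8777447  -0.47912866]
943 [588.9 128. ] [34.1 52.4] 62.77
blade mean [0.59173006 0.12652907]
dir [ 0.8822635 -0.470756 ] -118.083374 ext -0.04839986 0.09739042 mid [0.5476481  0.15005022]
```

View pics/m1.png

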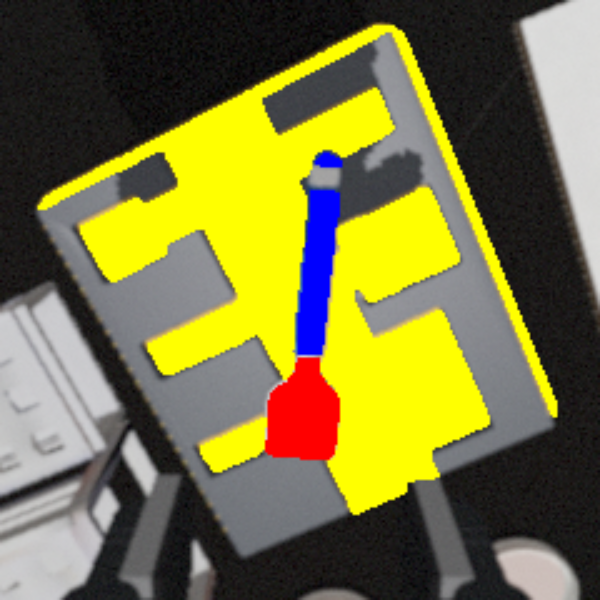

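Run:
```python
from h import *
from bench import bot
s=bot.read_state();print(to_tool(s,(.5476,.150,.06),2.648),to_tool(s,(.5476,.150,.021),2.648))
```

```text
(array([-0.0173,  0.0074,  0.1594]), array([-0.0018, -0.0015,  0.0887])) (array([-0.0174,  0.0074,  0.1984]), array([-0.0018, -0.0015,  0.0887]))
```

{"op": "move_arm", "data": {"dp": [[-0.0173,0.0074,0.08],[-0.0173,0.0074,0.12],[-0.0173,0.0074,0.16],[-0.0173,0.0074,0.18],[-0.0174,0.0074,0.19],[-0.0174,0.0074,0.1984],[-0.0174,0.0074,0.1984],[-0.0174,0.0074,0.1984],[-0.0174,0.0074,0.1984],[-0.0174,0.0074,0.1984],[-0.0174,0.0074,0.1984],[-0.0174,0.0074,0.1984]], "delta_rot": [[-0.002,-0.0015,0.089],[-0.002,-0.0015,0.089],[-0.002,-0.0015,0.089],[-0.002,-0.0015,0.089],[-0.002,-0.0015,0.089],[-0.002,-0.0015,0.089],[-0.002,-0.0015,0.089],[-0.002,-0.0015,0.089],[-0.002,-0.0015,0.089],[-0.002,-0.0015,0.089],[-0.002,-0.0015,0.089],[-0.002,-0.0015,0.089]], "gripper": [0.5,0.5,0.5,0.5,0.5,0.5,0.5,0.9,0.9,0.9,0.9,0.9], "force": 50}}

```text
time_s: 2.6
tool_pos: [0.5494, 0.1503, 0.0232]
tcp_rot: [3.139, 0.003, 2.648]
contact_force: [-0.2, -0.3, 8.1]
gripper_width: 0.152
```

{"op": "move_arm", "data": {"dp": [[0,0,-0.005],[0,0,-0.02],[0,0,-0.05],[0,0,-0.08],[0,0,-0.1],[0,0,-0.1],[0,0,-0.1]], "delta_rot": [[0,0,0],[0,0,0],[0,0,0],[0,0,0],[0,0,0],[0,0,0],[0,0,0]], "gripper": [0.95,0.95,0.95,0.95,0.95,0.95,0.95]}}

```text
time_s: 3.3
tool_pos: [0.5494, 0.1502, 0.1235]
tcp_rot: [3.138, 0.004, 2.647]
contact_force: [-1.0, 0.6, -2.5]
gripper_width: 0.151
```

Run:
```python
from h import *
from bench import bot
c=wrist(bot,'w2');s=c['s'];print(s['time_s'],s['tool_pos'],s['tcp_rot'],s['gripper_width'],s['contact_force'])
```

```text
3.3 [0.54940936 0.15016115 0.12350919] [3.13808344 0.00395062 2.64749859] 0.1510147637155958 [-1.04613713  0.6415256  -2.45748194]
```

View pics/w2.png

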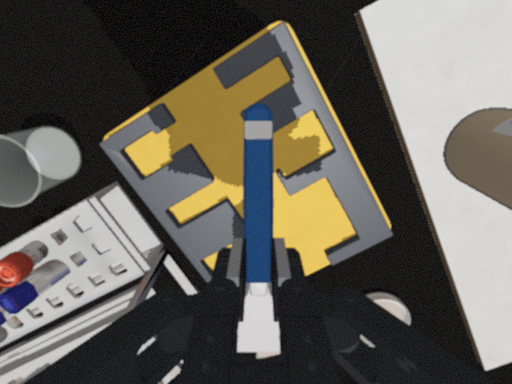

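The spatula is held square in the jaws: handle end at (258,105), blade end near (258,355). Next I'll measure its offset in the hand and refine the tray pose from the cut-out edges in the unobstructed first view.

```bash
cat > tray.py <<'E'
from h import *
c=pickle.load(open('w1.pkl','rb'));hsv=cv2.cvtColor(c['image'],cv2.COLOR_BGR2HSV)
Y=cv2.inRange(hsv,(15,90,40),(35,255,255)).astype(np.float32)
def proj(P):
    q=(P-c['W'][:3,3])@c['W'][:3,:3];return np.c_[q[:,0]/q[:,2]*c['fx']+c['cx'],q[:,1]/q[:,2]*c['fy']+c['cy']]
ct=np.array([.5527,.1484]);yaw=np.radians(2.86)
ex=np.array([np.cos(yaw),np.sin(yaw)]);ey=np.array([-ex[1],ex[0]])
def trans(fix,axis,z):
    t=np.arange(-115,116,.5)/1000
    n=np.arange(-4,5)/1000
    out=0
    for k in n:
        a,b=(t,fix+k) if axis=='x' else (fix+k,t)
        P=np.c_[ct+np.outer(np.ones_like(t)*a,ex)+np.outer(np.ones_like(t)*b,ey),np.full(len(t),z)]
        uv=proj(P).astype(np.float32);out=out+cv2.remap(Y,uv[:,:1],uv[:,1:],cv2.INTER_LINEAR)[:,0]
    out/=255*len(n);i=np.nonzero((out[1:]>.5)!=(out[:-1]>.5))[0]
    return [(round(float(1000*t[j+1]-.25),1),'+' if out[j+1]>.5 else '-') for j in i]
for f in(-.07,-.06,-.05,-.04,-.032,.032,.04,.05,.06,.07):
    print('y',f,'z18 enter',[a for a,s in trans(f,'x',.018) if s=='+'],'z8 leave',[a for a,s in trans(f,'x',.008) if s=='-'])
print('--')
for f in(-.095,-.072,-.042,-.03,-.02,-.01,.0,.015,.025,.042,.07,.09):
    print('x',f,'z18',trans(f,'y',.018),'z8',trans(f,'y',.008))
c2=pickle.load(open('w2.pkl','rb'));h=cv2.cvtColor(c2['image'],cv2.COLOR_BGR2HSV)
s=c2['s'];z=s['tool_pos'][2]
b=cv2.inRange(h,(98,110,30),(125,255,255));b[:, :225]=0;b[:,300:]=0;b[300:]=0
ys,xs=np.nonzero(b);P=ray(c2,np.c_[xs,ys],z+.004);q=(P-s['tool_pos'])@T(s)[:3,:3]
for lo,hi in((120,150),(150,180),(180,210),(210,240),(240,270)):
    m=(ys>=lo)&(ys<hi);print(lo,np.round(1000*q[m].mean(0),1),np.round(1000*np.ptp(q[m],axis=0),1))
print('end',1000*q[:,0].max(),ys.min())
w=ray(c2,[[258,355],[258,283]],z-.002);print('blade end',1000*((w-s['tool_pos'])@T(s)[:3,:3]))
E
python3 tray.py
```

```text
y -0.07 z18 enter [-107.2, -88.8, -27.8, 29.8] z8 leave [-101.8, -58.8, -6.2, 50.8]
y -0.06 z18 enter [-106.8, -88.8, -27.8, 29.8] z8 leave [-101.8, -58.8, -5.8, 50.8]
y -0.05 z18 enter [-107.2, -88.8, -27.2, 29.8] z8 leave [-101.2, -59.2, -5.8, 44.8]
y -0.04 z18 enter [-106.8, -84.8, -27.8] z8 leave [-101.2, -63.2, -5.8]
y -0.032 z18 enter [-106.8, -84.2, -27.8] z8 leave [-101.2, -63.2, -6.2]
y 0.032 z18 enter [-106.8, -84.2, -37.8, 16.8] z8 leave [-100.8, -68.2, 3.8, 86.8]
y 0.04 z18 enter [-106.2, -84.2, -37.8, 16.8] z8 leave [-101.2, -68.8, 3.8, 87.2]
y 0.05 z18 enter [-106.2, -84.2, -37.2, 17.2] z8 leave [-101.2, -62.8, 3.8, 86.8]
y 0.06 z18 enter [-106.8, -84.2, -37.2] z8 leave [-100.8, -62.8, 3.8]
y 0.07 z18 enter [-106.2, -36.8] z8 leave [-101.2, -78.8, -76.2, -70.8, 3.8]
--
x -0.095 z18 [(-25.2, '+'), (22.2, '-'), (82.8, '+'), (87.2, '-')] z8 [(-26.8, '+'), (21.8, '-'), (84.2, '+'), (88.8, '-')]
x -0.072 z18 [(-75.8, '+'), (68.8, '-'), (82.8, '+'), (87.8, '-')] z8 [(-79.2, '+'), (69.8, '-'), (84.2, '+'), (88.8, '-')]
x -0.042 z18 [(-25.8, '+'), (14.8, '-'), (82.8, '+'), (87.
[... 1141 characters left out ...]
.2, '-'), (-7.8, '+'), (55.8, '-'), (82.8, '+'), (87.2, '-')] z8 [(-82.8, '+'), (-48.8, '-'), (-7.2, '+'), (56.2, '-'), (83.8, '+'), (88.8, '-')]
x 0.07 z18 [(-25.8, '+'), (55.8, '-'), (82.8, '+'), (87.8, '-')] z8 [(-27.2, '+'), (56.2, '-'), (83.8, '+'), (88.8, '-')]
x 0.09 z18 [(-26.2, '+'), (21.8, '-'), (82.8, '+'), (85.8, '-')] z8 [(-27.8, '+'), (22.2, '-'), (83.8, '+'), (88.8, '-')]
120 [58.6  0.4 -4.2] [ 4.5 11.7  0.1]
150 [49.3  0.4 -4.2] [13.7 12.5  0.1]
180 [34.7  0.3 -4.1] [14.6 13.   0.1]
210 [19.   0.2 -4.1] [15.7 13.8  0.1]
240 [ 2.3  0.5 -4. ] [16.9 13.4  0.1]
end 76.50811414349118 103
blade end [[-70.87694616   0.46878034   2.28168395]
 [-19.23036319   0.44238677   2.07755305]]
```

{"op": "move_arm", "data": {"dp": [[0,0,0],[0,0,0],[0,0,0],[0,0,0],[0,0,0],[0,0,0],[0,0,0],[0,0,0],[0,0,0],[0,0,0],[0,0,0],[0,0,0]], "delta_rot": [[0,0,-2.114],[0,0,-2.114],[0,0,-2.114],[0,0,-2.114],[0,0,-2.114],[0,0,-2.114],[0,0,-2.114],[0,0,-2.114],[0,0,-2.114],[0,0,-2.114],[0,0,-2.114],[0,0,-2.114]], "gripper": [0.95,0.95,0.95,0.95,0.95,0.95,0.95,0.95,0.95,0.95,0.95,0.95]}}

```text
time_s: 4.55
tool_pos: [0.547, 0.1498, 0.1204]
tcp_rot: [3.141, 0.0, -1.829]
contact_force: [1.3, -0.5, -0.7]
gripper_width: 0.146
```

```bash
cat > go.py <<'E'
import sys
from h import *
from bench import bot
a=[float(v) for v in sys.argv[1:]];s=bot.read_state()
print(s['time_s'],s['tool_pos'].round(4),s['tcp_rot'].round(4),s['contact_force'].round(1),*to_tool(s,a[:3],a[3]))
E
python3 go.py .536 .1474 .07 -1.521
```

```text
4.55 [0.547  0.1498 0.1204] [ 3.1409e+00  2.0000e-04 -1.8294e+00] [ 1.3 -0.5 -0.7] [0.0051 0.01   0.0504] [ 0.0007  0.0004 -0.3084]
```

{"op": "move_arm", "data": {"dp": [[0.005,0.01,0.02],[0.005,0.01,0.04],[0.005,0.01,0.05],[0.005,0.01,0.05],[0.005,0.01,0.05],[0.005,0.01,0.05],[0.005,0.01,0.05]], "delta_rot": [[0,0,-0.308],[0,0,-0.308],[0,0,-0.308],[0,0,-0.308],[0,0,-0.308],[0,0,-0.308],[0,0,-0.308]], "gripper": [0.95,0.95,0.95,0.95,0.95,0.95,0.95], "force": 70}}

```text
time_s: 5.25
tool_pos: [0.5371, 0.1477, 0.0714]
tcp_rot: [-3.14, 0.001, -1.522]
contact_force: [0.2, 0.5, -1.0]
gripper_width: 0.133
```

Run:
```python
from h import *
from bench import bot
c=wrist(bot,'w3');s=c['s'];print(s['time_s'],s['tool_pos'],s['tcp_rot'],s['gripper_width'])
```

```text
5.25 [0.53708959 0.14765039 0.07143297] [-3.14016359e+00  6.36277170e-04 -1.52219645e+00] 0.13312083940656647
```

View pics/w3.png

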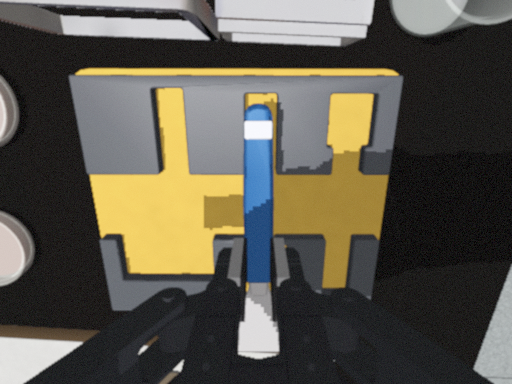

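The spatula is now turned into line with its slot. The handle spans cols 245–272 over the slot at about 245–277, with the trough at rows 175–235. I'll check the numbers in this view.

```bash
cat > t3.py <<'E'
import sys
from h import *
def setup(name,ct=(.5511,.1453),yaw=2.86):
    c=pickle.load(open(name+'.pkl','rb'));hsv=cv2.cvtColor(c['image'],cv2.COLOR_BGR2HSV)
    Y=cv2.inRange(hsv,(15,90,40),(35,255,255)).astype(np.float32);ct=np.array(ct);yaw=np.radians(yaw)
    ex=np.array([np.cos(yaw),np.sin(yaw)]);ey=np.array([-ex[1],ex[0]])
    def trans(fix,axis,z):
        t=np.arange(-115,116,.5)/1000;out=0;n=np.arange(-3,4)/1000
        for k in n:
            a,b=(t,fix+k) if axis=='x' else (fix+k,t);o=np.ones_like(t)
            P=np.c_[ct+np.outer(o*a,ex)+np.outer(o*b,ey),np.full(len(t),z)]
            q=(P-c['W'][:3,3])@c['W'][:3,:3];u=(q[:,0]/q[:,2]*c['fx']+c['cx']).astype(np.float32);v=(q[:,1]/q[:,2]*c['fy']+c['cy']).astype(np.float32)
            out=out+cv2.remap(Y,u,v,cv2.INTER_LINEAR)[:,0]
        out/=255*len(n);i=np.nonzero((out[1:]>.5)!=(out[:-1]>.5))[0]
        return [(round(float(1000*t[j+1]-.25),1),'+' if out[j+1]>.5 else '-') for j in i]
    return c,hsv,trans
E
python3 - <<'E'
from t3 import *
c,hsv,tr=setup('w3');s=c['s'];z=s['tool_pos'][2]
for f in(-.073,-.06,-.04,-.03,.03,.04):print('y',f,'z18',tr(f,'x',.018),'z8',tr(f,'x',.008))
for f in(-.072,-.05,.02,.042,.07):print('x',f,'z18',tr(f,'y',.018),'z8',tr(f,'y',.008))
b=cv2.inRange(hsv,(98,110,30),(125,255,255));b[:, :225]=0;b[:,300:]=0;b[300:]=0
ys,xs=np.nonzero(b);P=ray(c,np.c_[xs,ys],z+.004);q=1000*(P-s['tool_pos'])@T(s)[:3,:3]
for lo,hi in((110,120),(150,180),(210,240),(240,270)):
    m=(ys>=lo)&(ys<hi);print(lo,q[m].mean(0).round(1))
print('end',q[:,0].max(),'blade',1000*((ray(c,[[258,355]],z-.002)-s['tool_pos'])@T(s)[:3,:3]))
E
```

```text
y -0.073 z18 [(-83.2, '+'), (-57.2, '-'), (-25.2, '+'), (-5.8, '-'), (31.8, '+'), (48.2, '-')] z8 [(-86.8, '+'), (-59.2, '-'), (-25.8, '+'), (-5.2, '-'), (33.8, '+'), (51.8, '-')]
y -0.06 z18 [(-83.8, '+'), (-57.2, '-'), (-25.2, '+'), (-22.8, '-'), (31.8, '+'), (48.2, '-')] z8 [(-87.2, '+'), (-59.2, '-'), (-25.8, '+'), (-22.8, '-'), (33.8, '+'), (51.8, '-')]
y -0.04 z18 [(-79.2, '+'), (-61.2, '-'), (-24.8, '+'), (-22.8, '-'), (31.8, '+'), (48.8, '-')] z8 [(-82.8, '+'), (-62.2, '-'), (-25.2, '+'), (-23.2, '-'), (33.8, '+'), (51.8, '-')]
y -0.03 z18 [(-79.2, '+'), (-61.2, '-'), (-25.2, '+'), (-23.8, '-'), (31.8, '+'), (48.8, '-')] z8 [(-82.2, '+'), (-63.8, '-'), (-25.8, '+'), (-24.2, '-'), (33.8, '+'), (51.8, '-')]
y 0.03 z18 [(-79.2, '+'), (-61.2, '-'), (18.8, '+'), (82.8, '-')] z8 [(-82.2, '+'), (-63.2, '-'), (20.2, '+'), (87.8, '-')]
y 0.04 z18 [(-78.8, '+'), (-60.8, '-'), (18.8, '+'), (82.8, '-')] z8 [(-82.2, '+'), (-63.8, '-'), (20.8, '+'), (87.8, '-')]
x -0.072 z18 [(-89.8, '+'), (-84.8, '-'), (-75.2, '+'), (64.8, '-')] z8 [(-90.2, '+'), (-85.2, '-'), (-75.2, '+'), (72.2, '-')]
x -0.05 z18 [(-89.8, '+'), (-84.8, '-'), (-24.8, '+'), (19.8, '-')] z8 [(-90.2, '+'), (-85.2, '-'), (-21.8, '+'), (24.8, '-')]
x 0.02 z18 [(-89.8, '+'), (-84.8, '-'), (-24.2, '+'), (52.2, '-')] z8 [(-90.2, '+'), (-85.2, '-'), (-21.2, '+'), (29.2, '-'), (52.2, '+'), (56.2, '-')]
x 0.042 z18 [(-89.8, '+'), (-85.2, '-'), (-78.2, '+'), (52.2, '-')] z8 [(-90.2, '+'), (-85.2, '-'), (-78.2, '+'), (58.8, '-')]
x 0.07 z18 [(-89.8, '+'), (-85.8, '-'), (-24.8, '+'), (52.8, '-'), (113.8, '+'), (115.2, '-')] z8 [(-90.2, '+'), (-85.8, '-'), (-21.8, '+'), (59.8, '-')]
110 [71.  -0.3 -4. ]
150 [48.6 -0.2 -4. ]
210 [18.4 -0.2 -4. ]
240 [ 1.6 -0.1 -4. ]
end 74.98820509960862 blade [[-7.10305521e+01 -4.70299244e-02  2.04526483e+00]]
```

```bash
python3 go.py .536 .1468 .032 -1.521
```

```text
5.3 [0.5369 0.1476 0.0713] [-3.1404e+00  6.0000e-04 -1.5221e+00] [ 0.3  0.2 -0.7] [0.0008 0.001  0.0393] [-0.0012  0.0006 -0.0011]
```

{"op": "move_arm", "data": {"dp": [[0.0008,0.001,0.01],[0.0008,0.001,0.02],[0.0008,0.001,0.03],[0.0008,0.001,0.039],[0.0008,0.001,0.039],[0.0008,0.001,0.039],[0.0008,0.001,0.039]], "delta_rot": [[-0.001,0,-0.001],[-0.001,0,-0.001],[-0.001,0,-0.001],[-0.001,0,-0.001],[-0.001,0,-0.001],[-0.001,0,-0.001],[-0.001,0,-0.001]], "gripper": [0.95,0.95,0.95,0.95,0.95,0.95,0.95]}}

```text
time_s: 6.0
tool_pos: [0.5364, 0.1469, 0.0326]
tcp_rot: [-3.141, 0.001, -1.521]
contact_force: [0.4, 0.8, -1.0]
gripper_width: 0.133
```

```bash
python3 go.py .536 .1468 .0135 -1.521
```

```text
6.0 [0.5364 0.1469 0.0326] [-3.1408e+00  7.0000e-04 -1.5210e+00] [ 0.4  0.8 -1. ] [0.0001 0.0004 0.0191] [-0.0008  0.0007  0.    ]
```

{"op": "move_arm", "data": {"dp": [[0.0001,0.0005,0.004],[0.0001,0.0005,0.008],[0.0001,0.0005,0.012],[0.0001,0.0005,0.015],[0.0001,0.0005,0.017],[0.0001,0.0005,0.0185],[0.0001,0.0005,0.0185],[0.0001,0.0005,0.0185]], "delta_rot": [[0,0,0],[0,0,0],[0,0,0],[0,0,0],[0,0,0],[0,0,0],[0,0,0],[0,0,0]], "gripper": [0.95,0.95,0.95,0.95,0.95,0.95,0.95,0.95]}}

```text
time_s: 6.8
tool_pos: [0.536, 0.1468, 0.0141]
tcp_rot: [-3.141, 0.001, -1.521]
contact_force: [0.1, -0.2, -0.1]
gripper_width: 0.14
```

{"op": "move_arm", "data": {"dp": [[0,0,0.001],[0,0,0.001],[0,0,0.001],[0,0,0.001],[0,0,0.001],[0,0,0.0],[0,0,-0.03],[0,0,-0.08],[0,0,-0.13],[0,0,-0.13],[0,0,-0.13]], "delta_rot": [[0,0,0],[0,0,0],[0,0,0],[0,0,0],[0,0,0],[0,0,0],[0,0,0],[0,0,0],[0,0,0],[0,0,0],[0,0,0]], "gripper": [0.95,0.8,0.7,0.6,0.6,0.6,0.5,0.5,0.5,0.5,0.5]}}

```text
time_s: 7.9
tool_pos: [0.5374, 0.1469, 0.1459]
tcp_rot: [-3.136, 0.001, -1.521]
contact_force: [0.1, -0.1, -0.7]
gripper_width: 0.5
```

Run:
```python
from h import *
from bench import bot
c=wrist(bot,'w4');s=c['s'];print(s['time_s'],s['tool_pos'],s['tcp_rot'],s['gripper_width'])
```

```text
7.9 [0.53737813 0.14691768 0.14592463] [-3.13648842e+00  1.16978883e-03 -1.52102739e+00] 0.5004694190441137
```

View pics/w4.png

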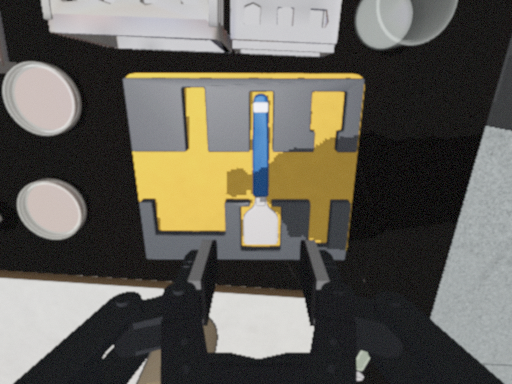

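The spatula sits fully in its cut-out: handle (261,95)–(261,195), blade around (261,225), centred in the slot. Next is the caliper.

```bash
python3 go.py .404 .338 .15 -1.911
```

```text
7.95 [0.5358 0.1467 0.1441] [-3.1403e+00  7.0000e-04 -1.5210e+00] [-0.1  0.1 -0.1] [-0.1976  0.1221 -0.0059] [-0.0011  0.001   0.39  ]
```

{"op": "move_arm", "data": {"dp": [[-0.1976,0.1221,-0.006],[-0.1976,0.1221,-0.006],[-0.1976,0.1221,-0.006],[-0.1976,0.1221,-0.006],[-0.1976,0.1221,-0.006],[-0.1976,0.1221,-0.006],[-0.1976,0.1221,-0.006],[-0.1976,0.1221,-0.006],[-0.1976,0.1221,-0.006]], "delta_rot": [[0,0,0.39],[0,0,0.39],[0,0,0.39],[0,0,0.39],[0,0,0.39],[0,0,0.39],[0,0,0.39],[0,0,0.39],[0,0,0.39]], "gripper": [0.3,0.3,0.3,0.3,0.3,0.3,0.3,0.3,0.3]}}

```text
time_s: 8.85
tool_pos: [0.4046, 0.3367, 0.1495]
tcp_rot: [-3.141, 0.0, -1.913]
contact_force: [-0.1, -0.8, -0.8]
gripper_width: 0.697
```

Run:
```python
from h import *
from bench import bot
c=wrist(bot,'w5');s=c['s'];print(s['time_s'],s['tool_pos'],s['tcp_rot'],s['gripper_width'])
```

```text
8.85 [0.4045775  0.33670836 0.14945116] [-3.14118357e+00  8.26196316e-05 -1.91306733e+00] 0.6970768006735195
```

View pics/w5.png

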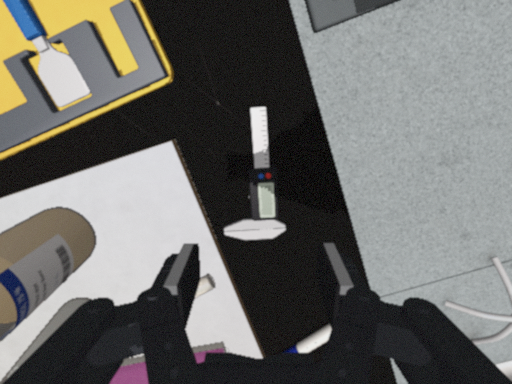

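The caliper's beam end is at (259,107), the head at about (263,195) and the jaws at about (255,230), with the long jaw to the left (world +x). I'll measure its axis.

Run:
```python
from h import *
c=pickle.load(open('w5.pkl','rb'));im=c['image'];s=c['s']
g=cv2.cvtColor(im,cv2.COLOR_BGR2GRAY)
def sub(r0,r1,c0,c1,th):
    m=np.zeros_like(g);m[r0:r1,c0:c1]=(g[r0:r1,c0:c1]>th)*255;return m
b=sub(95,168,235,290,110)
ys,xs=np.nonzero(b);P=ray(c,np.c_[xs,ys],.006)[:,:2];r=cv2.minAreaRect((P*1000).astype(np.float32));print('beam',r,ys.min(),ys.max())
L=[]
for y in range(110,166,5):
    x=xs[ys==y];L.append((y,x.min(),x.max()))
print(L)
j=sub(215,250,210,300,110);ys,xs=np.nonzero(j);Pj=ray(c,np.c_[xs,ys],.007)[:,:2];print('jaw',cv2.minAreaRect((Pj*1000).astype(np.float32)),xs.min(),xs.max(),ys.min(),ys.max())
# head outline brightness profile
for y in(172,180,188,196,204,212):print(y,g[y,240:288].tolist())
```

```text
beam ((391.13134765625, 303.02227783203125), (56.357887268066406, 15.17759895324707), 73.96633911132812) 106 167
[(110, np.int64(250), np.int64(266)), (115, np.int64(250), np.int64(266)), (120, np.int64(251), np.int64(267)), (125, np.int64(251), np.int64(267)), (130, np.int64(251), np.int64(267)), (135, np.int64(252), np.int64(267)), (140, np.int64(252), np.int64(268)), (145, np.int64(252), np.int64(268)), (150, np.int64(253), np.int64(267)), (155, np.int64(254), np.int64(268)), (160, np.int64(255), np.int64(268)), (165, np.int64(255), np.int64(268))]
jaw ((436.6875305175781, 387.4930419921875), (28.037256240844727, 81.2475814819336), 83.12454223632812) 210 285 215 249
172 [23, 16, 24, 16, 21, 12, 19, 19, 21, 29, 14, 28, 23, 24, 20, 20, 28, 29, 28, 24, 32, 29, 26, 29, 28, 28, 34, 41, 36, 31, 20, 18, 22, 35, 28, 22, 25, 24, 19, 16, 13, 24, 18, 17, 13, 17, 22, 21]
180 [20, 27, 23, 22, 23, 6, 23, 27, 13, 19, 31, 31, 25, 22, 28, 30, 22, 27, 19, 25, 26, 25, 23, 21, 27, 22, 18, 21, 27, 25, 27, 30, 29, 26, 26, 15, 18, 10, 15, 4, 15, 11, 7, 0, 7, 14, 15, 27]
188 [26, 16, 26, 22, 20, 29, 27, 17, 34, 44, 52, 68, 73, 70, 67, 65, 66, 107, 175, 204, 199, 181, 178, 182, 167, 157, 163, 150, 119, 106, 115, 122, 127, 106, 62, 10, 20, 9, 17, 8, 18, 4, 12, 13, 24, 19, 20, 11]
196 [19, 30, 34, 24, 29, 29, 19, 34, 83, 89, 63, 54, 64, 67, 65, 69, 64, 91, 155, 199, 204, 195, 187, 183, 185, 186, 185, 185, 186, 185, 186, 198, 205, 185, 122, 52, 24, 24, 19, 13, 26, 24, 15, 26, 25, 8, 19, 18]
204 [29, 11, 22, 25, 20, 27, 16, 22, 14, 28, 28, 44, 65, 64, 60, 60, 62, 56, 96, 165, 201, 200, 190, 183, 183, 183, 183, 183, 182, 184, 180, 185, 196, 197, 171, 104, 49, 42, 28, 15, 36, 26, 30, 25, 23, 25, 30, 32]
212 [27, 22, 22, 30, 26, 25, 17, 28, 21, 24, 25, 36, 47, 62, 57, 58, 58, 56, 77, 132, 180, 196, 187, 181, 182, 182, 182, 181, 182, 181, 181, 186, 198, 201, 181, 114, 59, 46, 28, 17, 22, 20, 19, 27, 23, 34, 20, 28]
```

```bash
python3 go.py .4044 .3491 .05 -1.850;python3 go.py .4044 .3491 .004 -1.850
```

```text
8.9 [0.4047 0.3368 0.1497] [-3.1410e+00  4.0000e-04 -1.9132e+00] [ 0.2 -0.4 -0.8] [-0.0115  0.0045  0.0997] [-0.0006  0.0004 -0.0632]
8.9 [0.4047 0.3368 0.1497] [-3.1410e+00  4.0000e-04 -1.9132e+00] [ 0.2 -0.4 -0.8] [-0.0114  0.0045  0.1457] [-0.0006  0.0004 -0.0632]
```

{"op": "move_arm", "data": {"dp": [[-0.0115,0.0045,0.04],[-0.0115,0.0045,0.08],[-0.0115,0.0045,0.11],[-0.0115,0.0045,0.13],[-0.0114,0.0045,0.14],[-0.0114,0.0045,0.1457],[-0.0114,0.0045,0.1457],[-0.0114,0.0045,0.1457],[-0.0114,0.0045,0.1457],[-0.0114,0.0045,0.1457],[-0.0114,0.0045,0.1457],[-0.0114,0.0045,0.1457]], "delta_rot": [[0,0,-0.063],[0,0,-0.063],[0,0,-0.063],[0,0,-0.063],[0,0,-0.063],[0,0,-0.063],[0,0,-0.063],[0,0,-0.063],[0,0,-0.063],[0,0,-0.063],[0,0,-0.063],[0,0,-0.063]], "gripper": [0.5,0.5,0.5,0.5,0.5,0.5,0.5,0.5,0.8,0.8,0.8,0.8], "force": 60}}

```text
time_s: 10.1
tool_pos: [0.4054, 0.3497, 0.0055]
tcp_rot: [-3.139, 0.002, -1.85]
contact_force: [-1.8, -1.2, 5.8]
gripper_width: 0.3
```

```bash
python3 go.py .4044 .3491 .12 -1.850
```

```text
10.1 [0.4054 0.3497 0.0055] [-3.1391e+00  2.3000e-03 -1.8501e+00] [-1.8 -1.2  5.8] [ 0.0006  0.0005 -0.1145] [-0.0025  0.0023 -0.0001]
```

```bash
for w in ".405 .35 .11 -1.85" ".45 .2 .11 -1.7" ".593 .1486 .1 -1.521"; do python3 go.py $w; done
```

```text
10.1 [0.4054 0.3497 0.0055] [-3.1391e+00  2.3000e-03 -1.8501e+00] [-1.8 -1.2  5.8] [-0.0004  0.0002 -0.1045] [-0.0025  0.0023 -0.0001]
10.1 [0.4054 0.3497 0.0055] [-3.1391e+00  2.3000e-03 -1.8501e+00] [-1.8 -1.2  5.8] [ 0.1314 -0.0844 -0.1046] [-0.0027  0.0021 -0.1501]
10.1 [0.4054 0.3497 0.0055] [-3.1391e+00  2.3000e-03 -1.8501e+00] [-1.8 -1.2  5.8] [ 0.1414 -0.236  -0.0942] [-0.0029  0.0019 -0.3291]
```

{"op": "move_arm", "data": {"dp": [[0,0,-0.01],[0,0,-0.04],[0,0,-0.08],[0.02,-0.01,-0.105],[0.06,-0.035,-0.105],[0.1,-0.06,-0.105],[0.1314,-0.0844,-0.105],[0.133,-0.12,-0.105],[0.136,-0.16,-0.1],[0.139,-0.2,-0.096],[0.1414,-0.236,-0.0942],[0.1414,-0.236,-0.0942]], "delta_rot": [[-0.0025,0.002,0],[-0.0025,0.002,0],[-0.0025,0.002,0],[-0.0025,0.002,-0.04],[-0.0025,0.002,-0.08],[-0.0025,0.002,-0.12],[-0.0025,0.002,-0.16],[-0.0025,0.002,-0.2],[-0.0025,0.002,-0.24],[-0.0025,0.002,-0.28],[-0.0025,0.002,-0.329],[-0.0025,0.002,-0.329]], "gripper": [0.8,0.8,0.8,0.8,0.8,0.8,0.8,0.8,0.8,0.8,0.8,0.8]}}

```text
time_s: 11.3
tool_pos: [0.5977, 0.1467, 0.1004]
tcp_rot: [-3.137, -0.001, -1.524]
contact_force: [-1.3, 0.8, 0.1]
gripper_width: 0.299
```

```bash
python3 go.py .593 .1486 .075 -1.521
```

```text
11.3 [0.5977 0.1467 0.1004] [-3.137e+00 -8.000e-04 -1.524e+00] [-1.3  0.8  0.1] [-0.0022  0.0047  0.0254] [-0.0046 -0.0008 -0.003 ]
```

{"op": "move_arm", "data": {"dp": [[-0.002,0.0047,0.02],[-0.002,0.0047,0.0254],[-0.002,0.0047,0.0254],[-0.002,0.0047,0.0254],[-0.002,0.0047,0.0254]], "delta_rot": [[-0.0045,-0.001,-0.003],[-0.0045,-0.001,-0.003],[-0.0045,-0.001,-0.003],[-0.0045,-0.001,-0.003],[-0.0045,-0.001,-0.003]], "gripper": [0.8,0.8,0.8,0.8,0.8]}}

```text
time_s: 11.8
tool_pos: [0.5933, 0.1488, 0.076]
tcp_rot: [-3.14, 0.0, -1.52]
contact_force: [0.5, -0.0, -0.7]
gripper_width: 0.303
```

Run:
```python
from h import *
from bench import bot
c=wrist(bot,'w6');s=c['s'];print(s['time_s'],s['tool_pos'],s['tcp_rot'],s['gripper_width'])
```

```text
11.8 [0.59328621 0.14877308 0.07604866] [-3.14021908e+00  3.47669256e-04 -1.52048736e+00] 0.30272136525546434
```

View pics/w6.png

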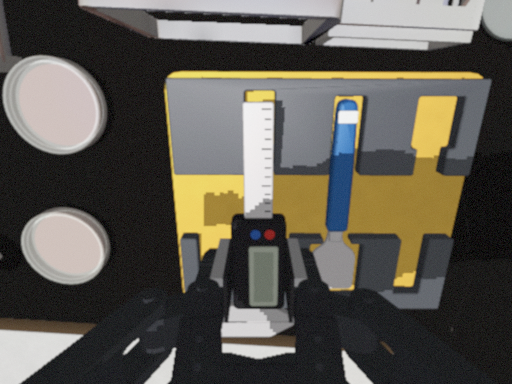

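The beam, (259,100)–(259,215), lies over its slot at cols 246–276. I'll measure its position in the hand and the slot position.

```bash
python3 - <<'E'
from t3 import *
c,hsv,tr=setup('w6');s=c['s'];z=s['tool_pos'][2];g=cv2.cvtColor(c['image'],cv2.COLOR_BGR2GRAY)
b=(g>130)&(hsv[...,1]<60);b[:, :235]=0;b[:,285:]=0;b[:90]=0;b[222:]=0
ys,xs=np.nonzero(b);q=1000*(ray(c,np.c_[xs,ys],z+.0005)-s['tool_pos'])@T(s)[:3,:3]
r=cv2.minAreaRect(q[:,:2].astype(np.float32));print(r,ys.min(),ys.max(),q[:,0].max(),q[:,0].min())
for lo,hi in((105,120),(140,160),(190,205)):
    m=(ys>=lo)&(ys<hi);print(lo,q[m].mean(0).round(1),(q[m][:,1].max()+q[m][:,1].min())/2)
hl=1000*(ray(c,[[230,250],[289,250],[258,215],[258,332]],z+.0055)-s['tool_pos'])@T(s)[:3,:3];print(hl.round(1))
for f in(-.076,-.04):print('y',f,'z18',tr(f,'x',.018),'z8',tr(f,'x',.008))
for f in(-.01,.02,.07):print('x',f,'z18',tr(f,'y',.018),'z8',tr(f,'y',.008))
E
python3 go.py .593 .1486 .075 -1.521
```

```text
((51.2777099609375, 0.5865564346313477), (60.034210205078125, 22.79086685180664), 1.3665755987167358) 90 216 81.05122200735407 21.422388843932914
105 [71.8 -1.8 -0.5] 0.47370207401616593
140 [54.9 -1.6 -0.5] 0.5773807254983563
190 [31.6 -0.3 -0.5] -0.11190754251538815
[[  5.1 -14.1  -5.5]
 [  5.2  15.4  -5.5]
 [ 24.2  -0.1  -5.5]
 [-46.4  -0.1  -5.5]]
y -0.076 z18 [(32.2, '+'), (50.8, '-'), (98.8, '+'), (101.2, '-')] z8 [(32.2, '+'), (51.2, '-'), (101.8, '+'), (104.2, '-')]
y -0.04 z18 [(-76.8, '+'), (-60.2, '-'), (-22.2, '+'), (-20.8, '-'), (98.8, '+'), (101.2, '-')] z8 [(-82.8, '+'), (-64.2, '-'), (-25.8, '+'), (-23.2, '-'), (101.8, '+'), (104.2, '-')]
x -0.01 z18 [(-89.8, '+'), (-85.2, '-'), (-75.2, '+'), (-73.2, '-')] z8 [(-90.8, '+'), (-85.2, '-'), (-74.8, '+'), (-71.8, '-')]
x 0.02 z18 [(-90.2, '+'), (-85.2, '-'), (-24.2, '+'), (22.8, '-'), (112.8, '+')] z8 [(-90.8, '+'), (-85.2, '-'), (-21.8, '+'), (27.8, '-')]
x 0.07 z18 [(-90.2, '+'), (-85.8, '-'), (-24.8, '+'), (24.8, '-')] z8 [(-90.2, '+'), (-85.8, '-'), (-21.8, '+'), (29.2, '-')]
11.85 [0.5934 0.1488 0.076 ] [-3.1400e+00  4.0000e-04 -1.5205e+00] [ 0.1 -1.1 -1.1] [0.0002 0.0004 0.001 ] [-0.0016  0.0004  0.0005]
```

Run:
```python
from t3 import *
c,hsv,tr=setup('w6');s=c['s'];z=s['tool_pos'][2]
w=(hsv[...,1]<70)&(hsv[...,2]>150);w[:, :235]=0;w[:,285:]=0;w[:97]=0;w[222:]=0
w=cv2.morphologyEx(w.astype(np.uint8),cv2.MORPH_CLOSE,np.ones((5,5)))
n,l,st,_=cv2.connectedComponentsWithStats(w);k=1+np.argmax(st[1:,4]);print(st[k])
for y in(104,115,130,150,170,190,205):
    x=np.nonzero(l[y]==k)[0];q=1000*(ray(c,[[x.min()-.5,y],[x.max()+.5,y]],z+.0005)-s['tool_pos'])@T(s)[:3,:3];print(y,x.min(),x.max(),q[0,0].round(1),q[:,1].round(2),q[:,1].mean().round(2))
print(1000*(ray(c,[[258,st[k][1]-.5]],z+.0005)-s['tool_pos'])@T(s)[:3,:3])
```

```text
[ 235   97   39  119 3520]
104 235 273 75.2 [-10.46   6.7 ] -1.88
115 235 273 70.4 [-10.58   6.78] -1.9
130 235 273 63.8 [-10.74   6.89] -1.92
150 242 272 54.7 [-7.73  6.59] -0.57
170 243 272 45.1 [-7.42  6.74] -0.34
190 244 272 35.1 [-7.1  6.9] -0.1
205 244 259 27.3 [-7.21  0.64] -3.29
[[78.34125204 -0.1208001  -0.52707145]]
```

```bash
python3 go.py .5927 .1488 .03 -1.521
```

```text
11.85 [0.5934 0.1488 0.076 ] [-3.1400e+00  4.0000e-04 -1.5205e+00] [ 0.1 -1.1 -1.1] [-0.      0.0008  0.046 ] [-0.0016  0.0004  0.0005]
```

{"op": "move_arm", "data": {"dp": [[0,0.001,0.01],[0,0.001,0.02],[0,0.001,0.03],[0,0.001,0.04],[0,0.001,0.046],[0,0.001,0.046],[0,0.001,0.046]], "delta_rot": [[-0.0016,0,0],[-0.0016,0,0],[-0.0016,0,0],[-0.0016,0,0],[-0.0016,0,0],[-0.0016,0,0],[-0.0016,0,0]], "gripper": [0.8,0.8,0.8,0.8,0.8,0.8,0.8]}}

```text
time_s: 12.55
tool_pos: [0.5924, 0.1487, 0.0298]
tcp_rot: [3.141, 0.0, -1.521]
contact_force: [0.2, -0.9, -0.8]
gripper_width: 0.298
```

```bash
python3 go.py .5927 .1488 .014 -1.521
```

```text
12.55 [0.5924 0.1487 0.0298] [ 3.1411e+00  3.0000e-04 -1.5206e+00] [ 0.2 -0.9 -0.8] [-0.0001 -0.0003  0.0158] [0.0005 0.0003 0.0004]
```

{"op": "move_arm", "data": {"dp": [[0,-0.0003,0.003],[0,-0.0003,0.006],[0,-0.0003,0.009],[0,-0.0003,0.012],[0,-0.0003,0.014],[0,-0.0003,0.0155],[0,-0.0003,0.0155],[0,-0.0003,0.0155]], "delta_rot": [[0,0,0],[0,0,0],[0,0,0],[0,0,0],[0,0,0],[0,0,0],[0,0,0],[0,0,0]], "gripper": [0.8,0.8,0.8,0.8,0.8,0.8,0.8,0.8]}}

```text
time_s: 13.35
tool_pos: [0.5927, 0.1487, 0.0144]
tcp_rot: [3.141, 0.0, -1.521]
contact_force: [-0.2, 1.0, -1.9]
gripper_width: 0.298
```

{"op": "move_arm", "data": {"dp": [[0,0,0.001],[0,0,0.001],[0,0,0.001],[0,0,0.001],[0,0,0.001],[0,0,0.0],[0,0,-0.03],[0,0,-0.08],[0,0,-0.13],[0,0,-0.13],[0,0,-0.13]], "delta_rot": [[0,0,0],[0,0,0],[0,0,0],[0,0,0],[0,0,0],[0,0,0],[0,0,0],[0,0,0],[0,0,0],[0,0,0],[0,0,0]], "gripper": [0.8,0.65,0.6,0.55,0.55,0.55,0.5,0.5,0.5,0.5,0.5]}}

```text
time_s: 14.45
tool_pos: [0.5943, 0.1489, 0.1464]
tcp_rot: [-3.138, 0.001, -1.521]
contact_force: [0.6, 0.0, 0.3]
gripper_width: 0.5
```

```bash
python3 - <<'E'
from h import *
from bench import bot
c=wrist(bot,'w7');s=c['s'];print(s['time_s'],s['tool_pos'],s['tcp_rot'],s['gripper_width'])
E
for w in ".45 -.02 .15 -1.2" ".4 -.19 .15 -.96"; do python3 go.py $w; done
```

```text
14.45 [0.59434428 0.14889883 0.14637439] [-3.13752350e+00  7.19059775e-04 -1.52057593e+00] 0.5004059955059864
14.5 [0.5928 0.1487 0.1444] [-3.1416e+00  4.0000e-04 -1.5206e+00] [-0.5 -0.  -1. ] [ 0.1613  0.1511 -0.0057] [-1.000e-04  4.000e-04 -3.206e-01]
14.5 [0.5928 0.1487 0.1444] [-3.1416e+00  4.0000e-04 -1.5206e+00] [-0.5 -0.  -1. ] [ 0.3286  0.2095 -0.0057] [-1.000e-04  4.000e-04 -5.606e-01]
```

View pics/w7.png

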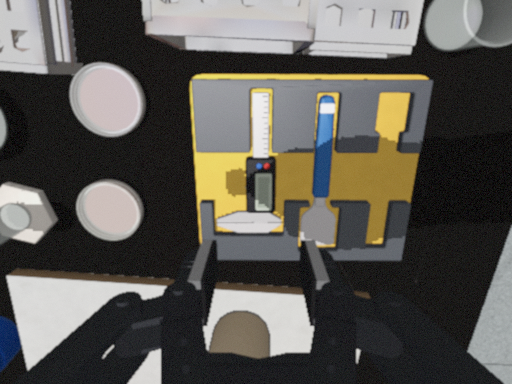

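The caliper is down in its recess: beam (262,90–155), head (261,185), jaws (250,222). The spatula is still home. Next the forceps, with yaw ≈ +125° so the camera stays away from the racks.

{"op": "move_arm", "data": {"dp": [[0,0,-0.04],[0.04,0.04,-0.056],[0.08,0.075,-0.056],[0.12,0.11,-0.056],[0.161,0.15,-0.056],[0.2,0.165,-0.056],[0.24,0.18,-0.056],[0.28,0.195,-0.056],[0.32,0.2095,-0.056],[0.3286,0.2095,-0.056],[0.3286,0.2095,-0.056],[0.3286,0.2095,-0.056]], "delta_rot": [[0,0,0.1],[0,0,0.24],[0,0,0.38],[0,0,0.52],[0,0,0.66],[0,0,0.8],[0,0,0.94],[0,0,1.08],[0,0,1.22],[0,0,1.36],[0,0,1.5],[0,0,1.64]], "gripper": [0.5,0.5,0.5,0.5,0.5,0.5,0.5,0.5,0.5,0.5,0.5,0.5]}}

```text
time_s: 15.7
tool_pos: [0.3984, -0.1899, 0.198]
tcp_rot: [3.139, -0.004, 3.115]
contact_force: [0.2, 0.2, -0.5]
gripper_width: 0.503
```

```bash
python3 go.py .405 -.19 .15 2.18
```

```text
15.7 [ 0.3984 -0.1899  0.198 ] [ 3.1387 -0.0038  3.115 ] [ 0.2  0.2 -0.5] [-0.0067 -0.      0.048 ] [ 9.00e-04 -4.80e-03  9.35e-01]
```

{"op": "move_arm", "data": {"dp": [[-0.0067,0,0.02],[-0.0067,0,0.048],[-0.0067,0,0.048],[-0.0067,0,0.048],[-0.0067,0,0.048],[-0.0067,0,0.048],[-0.0067,0,0.048],[-0.0067,0,0.048],[-0.0067,0,0.048],[-0.0067,0,0.048]], "delta_rot": [[0.001,-0.005,0.935],[0.001,-0.005,0.935],[0.001,-0.005,0.935],[0.001,-0.005,0.935],[0.001,-0.005,0.935],[0.001,-0.005,0.935],[0.001,-0.005,0.935],[0.001,-0.005,0.935],[0.001,-0.005,0.935],[0.001,-0.005,0.935]], "gripper": [0.5,0.5,0.5,0.5,0.5,0.5,0.5,0.5,0.5,0.5]}}

```text
time_s: 16.7
tool_pos: [0.4044, -0.1896, 0.1493]
tcp_rot: [-3.141, -0.001, 2.181]
contact_force: [0.5, -0.2, 0.1]
gripper_width: 0.501
```

Run:
```python
from h import *
from bench import bot
c=wrist(bot,'w8');s=c['s'];print(s['time_s'],s['tool_pos'],s['tcp_rot'],s['gripper_width'])
hsv=cv2.cvtColor(c['image'],cv2.COLOR_BGR2HSV)
o=cv2.inRange(hsv,(3,130,90),(22,255,255))
n,l,st,ce=cv2.connectedComponentsWithStats(o)
for i in range(1,n):
    if st[i,4]>60:print('orange',st[i],ce[i].round(1),ray(c,[ce[i]],.01)[0].round(4))
g=c['image'].max(2)
print('bright cols per row (100..260, cols 150..350)')
m=(g>60).astype(np.uint8)
n,l,st,ce=cv2.connectedComponentsWithStats(m)
for i in range(1,n):
    if 40<st[i,4]<8000:print(st[i],ce[i].round(1))
```

```text
16.7 [ 0.40438748 -0.1895727   0.14928127] [-3.14093641e+00 -1.32954133e-03  2.18067681e+00] 0.5012036015128141
orange [ 466   83   46   58 1381] [491.7 114.4] [ 0.5409 -0.0229  0.01  ]
orange [448 170  37  25 414] [463.1 181.9] [ 0.5672 -0.0811  0.01  ]
orange [248 214  26  30 647] [260.1 227.9] [ 0.4367 -0.2316  0.01  ]
orange [489 295  23  35 420] [501.6 308.2] [ 0.7124 -0.1586  0.01  ]
orange [236 335  22  24 271] [247.4 345.3] [ 0.5113 -0.3637  0.01  ]
orange [267 341  22  16 183] [277.3 348.7] [ 0.543  -0.3478  0.01  ]
bright cols per row (100..260, cols 150..350)
[187 239  26  52 609] [199.3 264. ]
[352 288  18  12 101] [359.4 294. ]
[ 355  336   35   48 1136] [368.7 361.4]
```

Run:
```python
from h import *
c=pickle.load(open('w8.pkl','rb'));s=c['s'];im=c['image'];g=cv2.GaussianBlur(im.max(2),(3,3),0)
for y in range(90,214,8):
    r=g[y,225:300];x=np.nonzero(r>48)[0]+225;print(y,x.min() if len(x) else None,x.max() if len(x) else None,int(r.max()),int(np.median(r)))
hsv=cv2.cvtColor(im,cv2.COLOR_BGR2HSV);o=cv2.inRange(hsv,(3,130,90),(22,255,255));o[:205]=0;o[250:]=0;o[:,:235]=0;o[:,285:]=0
ys,xs=np.nonzero(o);P=ray(c,np.c_[xs,ys],.010)[:,:2];print(cv2.minAreaRect((P*1000).astype(np.float32)),P.mean(0))
cv2.imwrite('pics/w8c.png',cv2.resize(im[80:270,200:320],None,fx=4,fy=3,interpolation=cv2.INTER_CUBIC))
```

```text
90 None None 33 29
98 257 264 140 29
106 257 264 233 30
114 256 264 201 29
122 256 265 200 29
130 255 266 202 29
138 254 266 115 23
146 253 267 116 22
154 252 268 114 22
162 251 269 111 22
170 251 270 113 30
178 250 271 180 30
186 250 270 192 32
194 251 270 180 31
202 251 269 174 31
210 252 268 151 31
((437.3556823730469, -232.13320922851562), (24.868452072143555, 32.29169464111328), 34.366451263427734) [ 0.43671561 -0.23162567]
```

Run:
```python
from h import *
c=pickle.load(open('w8.pkl','rb'));s=c['s'];g=c['image'].max(2)
print(g[92:102,257:265].mean(1).round(),g[205:250,255:265].mean(1).round())
for uv,z in(((260.5,95.5),.009),((260.5,95.5),.0),((260.3,130),.009),((260.3,200),.009),((260.2,213.5),.01),((260.2,243.5),.01),((260.1,227.9),.01)):
    p=ray(c,[uv],z)[0];print(uv,z,p.round(4),(1000*(p-s['tool_pos'])@T(s)[:3,:3]).round(1))
```

```text
[ 30.  30.  30.  30.  28.  43. 108. 170. 186. 185.] [ 42.  43.  50.  48.  54.  58.  60.  57.  83. 127. 145. 159. 187. 215.
 238. 246. 247. 247. 247. 247. 247. 247. 247. 247. 247. 247. 247. 247.
 247. 247. 247. 247. 247. 247. 247. 246. 229. 174.  82.  30.  32.  32.
  30.  29.  32.]
(260.5, 95.5) 0.009 [ 0.3638 -0.1273  0.009 ] [ 74.1   2.5 140.4]
(260.5, 95.5) 0.0 [ 0.364  -0.1275  0.    ] [ 73.8   2.5 149.4]
(260.3, 130) 0.009 [ 0.3808 -0.1518  0.009 ] [ 44.3   2.4 140.3]
(260.3, 200) 0.009 [ 0.4198 -0.2072  0.009 ] [-23.5   2.6 140.2]
(260.2, 213.5) 0.01 [ 0.4277 -0.2187  0.01  ] [-37.4   2.5 139.2]
(260.2, 243.5) 0.01 [ 0.4469 -0.246   0.01  ] [-70.7   2.6 139.2]
(260.1, 227.9) 0.01 [ 0.4366 -0.2316  0.01  ] [-53.1   2.5 139.2]
```

```bash
python3 go.py .4046 -.1857 .0035 2.181
```

```text
16.75 [ 0.4046 -0.1897  0.1495] [-3.1411e+00 -9.0000e-04  2.1805e+00] [ 0.4 -0.2 -0.2] [0.0031 0.0024 0.146 ] [-0.0005 -0.0009 -0.0005]
```

{"op": "move_arm", "data": {"dp": [[0.0031,0.0024,0.04],[0.0031,0.0024,0.08],[0.0031,0.0024,0.11],[0.0031,0.0024,0.13],[0.0031,0.0024,0.14],[0.0031,0.0024,0.146],[0.0031,0.0024,0.146],[0.0031,0.0024,0.146],[0.0031,0.0024,0.146],[0.0031,0.0024,0.146],[0.0031,0.0024,0.146],[0.0031,0.0024,0.146]], "delta_rot": [[0,0,0],[0,0,0],[0,0,0],[0,0,0],[0,0,0],[0,0,0],[0,0,0],[0,0,0],[0,0,0],[0,0,0],[0,0,0],[0,0,0]], "gripper": [0.5,0.5,0.5,0.5,0.5,0.5,0.5,0.92,0.92,0.92,0.92,0.92], "force": 50}}

```text
time_s: 17.95
tool_pos: [0.4056, -0.1863, 0.0047]
tcp_rot: [3.141, 0.001, 2.18]
contact_force: [-1.1, 0.6, 6.2]
gripper_width: 0.138
```

```bash
for w in ".4046 -.1857 .15 2.181" ".45 -.0 .15 1.9" ".479 .1419 .1 1.6207"; do python3 go.py $w; done
```

```text
17.95 [ 0.4056 -0.1863  0.0047] [3.1412e+00 1.3000e-03 2.1804e+00] [-1.1  0.6  6.2] [ 0.0009 -0.0004 -0.1453] [ 0.0004  0.0013 -0.0006]
17.95 [ 0.4056 -0.1863  0.0047] [3.1412e+00 1.3000e-03 2.1804e+00] [-1.1  0.6  6.2] [ 0.1271  0.1432 -0.1454] [0.0006 0.0013 0.2804]
17.95 [ 0.4056 -0.1863  0.0047] [3.1412e+00 1.3000e-03 2.1804e+00] [-1.1  0.6  6.2] [ 0.2269  0.2482 -0.0955] [0.0008 0.0012 0.5597]
```

{"op": "move_arm", "data": {"dp": [[0,0,-0.01],[0,0,-0.04],[0,0,-0.08],[0,0,-0.12],[0.02,0.02,-0.145],[0.05,0.05,-0.145],[0.085,0.085,-0.145],[0.12,0.12,-0.145],[0.15,0.16,-0.145],[0.18,0.195,-0.145],[0.21,0.23,-0.13],[0.2269,0.2482,-0.1155]], "delta_rot": [[0,0,0],[0,0,0],[0,0,0],[0,0,0],[0,0,0.07],[0,0,0.14],[0,0,0.21],[0,0,0.28],[0,0,0.35],[0,0,0.42],[0,0,0.49],[0,0,0.56]], "gripper": [0.92,0.92,0.92,0.92,0.92,0.92,0.92,0.92,0.92,0.92,0.92,0.92]}}

```text
time_s: 19.15
tool_pos: [0.4805, 0.1453, 0.1211]
tcp_rot: [3.137, -0.0, 1.621]
contact_force: [0.1, 0.0, -0.1]
gripper_width: 0.14
```

```bash
python3 go.py .479 .1419 .075 1.6207
```

```text
19.15 [0.4805 0.1453 0.1211] [ 3.1371e+00 -3.0000e-04  1.6208e+00] [ 0.1  0.  -0.1] [-0.0034 -0.0018  0.046 ] [ 0.0045 -0.0003  0.0001]
```

{"op": "move_arm", "data": {"dp": [[-0.0034,-0.0018,0.03],[-0.0034,-0.0018,0.046],[-0.0034,-0.0018,0.046],[-0.0034,-0.0018,0.046],[-0.0034,-0.0018,0.046],[-0.0034,-0.0018,0.046]], "delta_rot": [[0.0045,0,0],[0.0045,0,0],[0.0045,0,0],[0.0045,0,0],[0.0045,0,0],[0.0045,0,0]], "gripper": [0.92,0.92,0.92,0.92,0.92,0.92]}}

```text
time_s: 19.75
tool_pos: [0.4802, 0.1419, 0.0765]
tcp_rot: [3.139, -0.001, 1.62]
contact_force: [-0.0, -0.8, -0.3]
gripper_width: 0.136
```

Run:
```python
from t3 import *
from bench import bot
wrist(bot,'w9')
c,hsv,tr=setup('w9');s=c['s'];z=s['tool_pos'][2];print(s['time_s'],s['tool_pos'],s['tcp_rot'],s['gripper_width'])
for f in(.03,.045,.06,.072):print('y',f,'z18',tr(f,'x',.018),'z8',tr(f,'x',.008))
for f in(-.095,-.072,-.045,.07):print('x',f,'z18',tr(f,'y',.018),'z8',tr(f,'y',.008))
g=c['image'].max(2)
for y in range(80,260,15):print(y,g[y,232:290:2].tolist())
o=cv2.inRange(hsv,(3,150,90),(14,255,255));n,l,st,ce=cv2.connectedComponentsWithStats(o)
for i in range(1,n):
    if st[i,4]>60:print('orange',st[i],ce[i].round(1),(1000*(ray(c,[ce[i]],z+.0053)[0]-s['tool_pos'])@T(s)[:3,:3]).round(1))
```

```text
19.75 [0.48022808 0.14185704 0.07645417] [ 3.13899086e+00 -6.77131118e-04  1.62026271e+00] 0.13594677545467598
y 0.03 z18 [(-103.2, '+'), (-99.2, '-'), (-81.8, '+'), (-75.8, '-'), (-72.2, '+'), (-67.8, '-'), (-65.2, '+'), (-62.2, '-'), (-26.8, '+'), (-22.8, '-'), (-11.2, '+'), (-5.8, '-'), (18.2, '+'), (23.8, '-'), (53.2, '+'), (80.2, '-')] z8 [(-104.8, '+'), (-100.2, '-'), (-82.2, '+'), (-75.2, '-'), (-72.2, '+'), (-68.2, '-'), (-65.2, '+'), (-61.8, '-'), (-33.2, '+'), (-21.2, '-'), (-7.2, '+'), (4.8, '-'), (22.8, '+'), (28.2, '-'), (59.2, '+'), (87.8, '-')]
y 0.045 z18 [(-102.8, '+'), (-99.2, '-'), (-82.2, '+'), (-73.8, '-'), (-70.8, '+'), (-69.8, '-'), (-67.2, '+'), (-61.8, '-'), (-34.8, '+'), (-33.2, '-'), (-0.8, '+'), (1.2, '-')] z8 [(-104.8, '+'), (-100.2, '-'), (-82.8, '+'), (-73.8, '-'), (-66.8, '+'), (-61.2, '-'), (-33.2, '+'), (-31.8, '-'), (2.8, '+'), (4.8, '-')]
y 0.06 z18 [(-102.8, '+'), (-99.2, '-'), (-81.8, '+'), (-73.8, '-'), (-66.8, '+'), (-62.2, '-'), (-34.8, '+'), (-34.2, '-'), (-0.2, '+'), (1.2, '-')] z8 [(-104.2, '+'), (-100.8, '-'), (-82.2, '+'), (-73.8, '-'), (
[... 2110 characters left out ...]
73, 168, 166, 187, 208, 206, 206, 207]
200 [163, 161, 162, 161, 161, 165, 162, 161, 156, 159, 164, 163, 165, 164, 164, 165, 161, 164, 160, 163, 166, 164, 161, 163, 165, 166, 164, 164, 163]
215 [161, 162, 161, 162, 164, 163, 162, 154, 158, 164, 165, 162, 161, 164, 163, 171, 190, 232, 179, 158, 158, 162, 160, 162, 176, 222, 223, 226, 227]
230 [162, 160, 157, 162, 162, 161, 159, 162, 162, 163, 164, 163, 210, 241, 241, 242, 240, 241, 241, 207, 196, 237, 239, 239, 239, 239, 241, 240, 241]
245 [89, 108, 108, 106, 111, 92, 37, 116, 233, 218, 171, 234, 239, 239, 239, 239, 239, 240, 220, 74, 29, 87, 106, 107, 103, 109, 115, 129, 126]
orange [ 238  316   41   43 1266] [257.7 338.7] [-50.4  -0.1  -5.3]
```

View pics/w9.png

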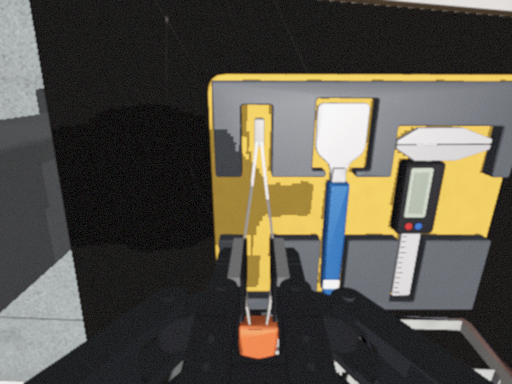

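Run:
```python
from h import *
c=pickle.load(open('w9.pkl','rb'));s=c['s'];z=s['tool_pos'][2];im=c['image']
print(im[112:124,255:263,0].mean(1).round(),im[300:362,252:262,2].mean(1).round())
for uv,h in(((258.5,118.5),.0043),((258,317),.0053),((258,359),.0053),((258,359),-.0047)):print(uv,(1000*(ray(c,[uv],z+h)[0]-s['tool_pos'])@T(s)[:3,:3]).round(1))
```

```text
[104. 105. 106. 105. 103. 104. 126. 175. 210. 223. 224. 224.] [112. 112. 109. 108. 109. 108. 108. 109. 103.  74.  37.  28.  34.  32.
  44.  84. 118. 129. 130. 130. 130. 131. 136. 140. 150. 176. 201. 216.
 218. 207. 227. 241. 243. 242. 242. 241. 241. 241. 241. 240. 241. 240.
 240. 241. 241. 241. 241. 241. 240. 241. 240. 240. 240. 240. 240. 240.
 237. 216. 155.  72.  31.  29.]
(258.5, 118.5) [70.3  0.2 -4.3]
(258, 317) [-35.4   0.1  -5.3]
(258, 359) [-65.2   0.1  -5.3]
(258, 359) [-76.3   0.1   4.6]
```

The last view shows the forceps over their slot, with the tail at (259,119) and the guard at (258,338) on the same axis. The guard end may sag slightly, so I'll lower in steps and watch the force.

```bash
python3 go.py .4793 .1409 .030 1.6207
```

```text
19.8 [0.4801 0.1418 0.0763] [ 3.1393e+00 -6.0000e-04  1.6203e+00] [ 0.6  0.  -0.7] [-0.0009 -0.0009  0.0463] [ 0.0023 -0.0006 -0.0004]
```

{"op": "move_arm", "data": {"dp": [[-0.001,-0.001,0.01],[-0.001,-0.001,0.02],[-0.001,-0.001,0.03],[-0.001,-0.001,0.038],[-0.001,-0.001,0.043],[-0.001,-0.001,0.046],[-0.001,-0.001,0.046],[-0.001,-0.001,0.046]], "delta_rot": [[0.002,0,0],[0.002,0,0],[0.002,0,0],[0.002,0,0],[0.002,0,0],[0.002,0,0],[0.002,0,0],[0.002,0,0]], "gripper": [0.92,0.92,0.92,0.92,0.92,0.92,0.92,0.92]}}

```text
time_s: 20.6
tool_pos: [0.4794, 0.1409, 0.0304]
tcp_rot: [3.141, -0.001, 1.62]
contact_force: [0.9, 0.9, 0.9]
gripper_width: 0.137
```

```bash
python3 go.py .4793 .1409 .020 1.6207
```

```text
20.6 [0.4794 0.1409 0.0304] [ 3.1410e+00 -7.0000e-04  1.6204e+00] [0.9 0.9 0.9] [ 0.     -0.0001  0.0104] [ 0.0006 -0.0007 -0.0003]
```

{"op": "move_arm", "data": {"dp": [[0,0,0.003],[0,0,0.006],[0,0,0.009],[0,0,0.011],[0,0,0.013],[0,0,0.013]], "delta_rot": [[0,0,0],[0,0,0],[0,0,0],[0,0,0],[0,0,0],[0,0,0]], "gripper": [0.92,0.92,0.92,0.92,0.92,0.92]}}

```text
time_s: 21.2
tool_pos: [0.4791, 0.1408, 0.017]
tcp_rot: [-3.142, -0.001, 1.62]
contact_force: [0.2, -0.4, 0.2]
gripper_width: 0.135
```

{"op": "move_arm", "data": {"dp": [[0,0,0.001],[0,0,0.002],[0,0,0.003],[0,0,0.004],[0,0,0.004],[0,0,0.004]], "delta_rot": [[0,0,0],[0,0,0],[0,0,0],[0,0,0],[0,0,0],[0,0,0]], "gripper": [0.92,0.92,0.92,0.92,0.92,0.92]}}

```text
time_s: 21.8
tool_pos: [0.4791, 0.1408, 0.013]
tcp_rot: [-3.141, -0.001, 1.62]
contact_force: [0.7, -0.2, 0.1]
gripper_width: 0.135
```

{"op": "move_arm", "data": {"dp": [[0,0,0.0005],[0,0,0.0005],[0,0,0.0005],[0,0,0.0005],[0,0,0.0005],[0,0,0.0],[0,0,-0.03],[0,0,-0.08],[0,0,-0.13],[0,0,-0.13],[0,0,-0.13],[0,0,-0.13]], "delta_rot": [[0,0,0],[0,0,0],[0,0,0],[0,0,0],[0,0,0],[0,0,0],[0,0,0],[0,0,0],[0,0,0],[0,0,0],[0,0,0],[0,0,0]], "gripper": [0.85,0.8,0.72,0.65,0.65,0.65,0.65,0.65,0.65,0.65,0.65,0.65]}}

```text
time_s: 23.0
tool_pos: [0.4781, 0.1406, 0.1419]
tcp_rot: [-3.139, -0.0, 1.62]
contact_force: [0.6, 0.2, -0.2]
gripper_width: 0.35
```

Run:
```python
from t3 import *
from bench import bot
wrist(bot,'wa')
c,hsv,tr=setup('wa',ct=(.5511,.1457));s=c['s'];print(s['time_s'],s['tool_pos'],s['gripper_width'])
yaw=np.radians(2.86);Rm=np.array([[np.cos(yaw),-np.sin(yaw)],[np.sin(yaw),np.cos(yaw)]])
def tray(uv,z):return (1000*(ray(c,uv,z)[:,:2]-[.5511,.1457])@Rm).round(1)
o=cv2.inRange(hsv,(3,150,90),(14,255,255));n,l,st,ce=cv2.connectedComponentsWithStats(o)
for i in range(1,n):
    if st[i,4]>60:
        x,y,w,h=st[i,:4];print('orange',st[i],tray([ce[i],(x-.5,y+h/2),(x+w-.5,y+h/2),(x+w/2,y-.5),(x+w/2,y+h-.5)],.018).tolist())
print('x -72 z8',tr(-.072,'y',.008),'z18',tr(-.072,'y',.018))
for f in(.035,.045,.055,.065):print(f,[a for a in tr(f,'x',.012) if -90<a[0]<-55])
b=cv2.inRange(hsv,(98,110,30),(125,255,255));ys,xs=np.nonzero(b);P=tray(np.c_[xs,ys],.017);m=(abs(P[:,0]+15)<15)&(abs(P[:,1])<90);print('handle',P[m].min(0),P[m].max(0),P[m].mean(0))
# white steel extents
w=(hsv[...,1]<45)&(hsv[...,2]>175);ys,xs=np.nonzero(w)
P=tray(np.c_[xs,ys],.012)
for nm,x0,x1,y0,y1 in(('forceps',-81,-63,30,74),('blade',-36,6,28,80),('jaws',17,90,28,64),('beam',30,54,-80,-20)):
    m=(P[:,0]>x0)&(P[:,0]<x1)&(P[:,1]>y0)&(P[:,1]<y1);q=P[m];print(nm,len(q),q.min(0),q.max(0),q.mean(0).round(1))
```

```text
23.0 [0.4781154  0.14058043 0.14192721] 0.35025927170666993
orange [248 223  24  29 555] [[-72.0, -56.8], [-83.4, -57.0], [-60.3, -57.0], [-71.4, -41.2], [-71.3, -72.3]]
x -72 z8 [(-45.8, '+'), (38.8, '-'), (68.2, '+'), (71.2, '-'), (85.8, '+'), (91.2, '-')] z18 [(-41.2, '+'), (40.2, '-'), (68.8, '+'), (71.8, '-'), (85.8, '+'), (91.2, '-')]
0.035 [(-82.8, '+'), (-76.8, '-'), (-74.2, '+'), (-69.2, '-'), (-66.8, '+'), (-62.2, '-')]
0.045 [(-82.2, '+'), (-75.8, '-'), (-72.8, '+'), (-70.2, '-'), (-67.8, '+'), (-61.8, '-')]
0.055 [(-82.2, '+'), (-74.2, '-'), (-68.8, '+'), (-61.8, '-')]
0.065 [(-82.2, '+'), (-73.8, '-'), (-69.2, '+'), (-61.8, '-')]
handle [-22.9 -72.2] [-8.  19.9] [-15.72008264 -18.69818182]
forceps 175 [-76.   30.5] [-67.1  68. ] [-71.7  51.6]
blade 1810 [-32.3  28.7] [ 1.7 72.1] [-15.3  53.1]
jaws 1506 [22.5 28.7] [85.2 56.5] [52.6 45.7]
beam 742 [ 35.7 -75.1] [ 49.7 -20.7] [ 42.8 -47.1]
```

Run:
```python
from h import *
from bench import bot
a=pickle.load(open('c0.pkl','rb'))['top']['image'];b=bot.camera('top')['image']
m=(cv2.absdiff(cv2.GaussianBlur(a,(3,3),0),cv2.GaussianBlur(b,(3,3),0)).max(2)>60).astype(np.uint8)
for n,(u,v) in dict(beaker=(281,221),timer=(380,239),pa=(233,145),pb=(260,147),tube=(169,200),marker=(139,232),saline=(165,167),reagent=(193,175)).items():print(n,int(m[v-10:v+11,u-10:u+11].sum()))
s=bot.read_state();print(s['time_s'],abs(s['joint_velocities']).max(),s['contact_force']);print(bot.job_done())
```

```text
beaker 0
timer 0
pa 0
pb 0
tube 0
marker 0
saline 0
reagent 0
23.1 0.0026083455077560306 [-0.37184673 -0.6250599  -0.68887363]
the job is handed in; nothing more can be done
None
```

The job is handed in: spatula, caliper and forceps are each in their own cut-out, the right way round. Each was gripped at its origin and lowered in steps. The wrist force stayed within about 2 N while lowering, so nothing was forced or dropped. The robot clock stood at 23.1 s.

**Position:** the final wrist image puts the visible edges of all three within about 1–2 mm of their home places in the tray. The arm was clear of everything, about 140 mm above the tray, and at rest.

**Bystanders:** comparing the top camera before and after showed no change at any of the eight.

**Checks that disagreed:**
- While the forceps were held, one view suggested the tip-guard end sagged a few degrees. They went down without resistance, and the final image agrees with the guard lying flat.
- In the caliper's in-hand view, the head and jaw edges gave offsets several millimetres different from the beam end. I trusted the beam end, and the caliper fitted.
- Flatness was judged from the release height and the edge positions in one view, not measured as an angle.

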